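# Seat a sample pot in its tempering block by the bail

### The arm

A 6-joint arm with a two-finger parallel gripper is mounted at the origin on the work surface. World frame = base frame: x ahead of the robot, y to its left, z up, the work surface at z = 0. Lengths are in m, angles in rad, forces in N, time in s.
With the tool pointing down it reaches from about 0.375 to 0.975 m from the base axis. Payload 3.8 kg.
Tool frame: the origin (TCP) lies on the mounting face of the last link; the fingertips stand 173 mm ahead of it and the grasp point (between the pads) lies 155 mm ahead of it; z points along the fingers, y is the direction in which the jaws open and shut (so a half turn about z gives the same grasp; the last joint's range is limited). The gripper opens to 85 mm and grips with 20 to 120 N. Pads are 22 mm wide; open, the fingers measure 114 mm over their backs; the gripper's body (76 mm by 85 mm) begins 54 mm behind the grasp point. The pads swing forward as they close: fully open they stand 13 mm farther back than shut.
Start: joints at [-1.28, 0.264, 1.604, -0, 1.274, -0.037], TCP at [0.217, -0.639, 0.405] pointing down, gripper open.
Joint ranges: [-2.63, 2.63], [-0.94, 2.18], [0.31, 2.57], [-1.31, 4.45], [0, 2.66], [-2.55, 2.55]. Speed limits (rad/s): [2.57, 2.57, 3.14, 3.14, 3.14, 3.14].

### API

Orientations are given as a rotation vector (axis times angle).
In Python, from workcell import bot gives the robot as it stands.
- The arm moves only by the shell command python3 -m jog 'ROWS' [FORCE]. ROWS is JSON, a list that holds one entry, the list of rows, each a list of 7 numbers: the closure, from 0 (fully open) to 1 (shut), then the shift along the tool's x, y, z in cm, then the turn, a rotation vector about the tool's x, y, z in rad. A call has 1 to 12 rows; each row is the pose to reach, as a shift and turn from the pose commanded when the call began, along the tool's axes at that moment; what a row does not reach only later rows make up. A row lasts 1/8 s, in which the tool goes at most 62.5 mm and 10.7 degrees, less where a joint would pass 70% of its speed; a pose out of reach is approached as far as the arm can. A call with a gripper value outside its range is refused whole. The fingers move at their own pace and stop on an object; FORCE is the grip in N (left out, the last holds). Time passes only in rows, so rows that repeat a pose let the fingers close. It gives the time, the measured TCP pose, the force and the opening at its end, in the units of the state.
- bot.read_state(): the state, without advancing time (a new reading comes with each control period).
- bot.read_camera(name): name is "scene" or "top"; returns the picture (384x512x3 uint8, red, green, blue); there is no depth.
- bot.camera_model(name): a dict with "intrinsics" (3x3 intrinsics, pixels), "rvec" (rotation vector, rad) and "tvec" (3), from world to camera coordinates, as OpenCV has them. Camera axes: x right, y down, z forward; pixel columns grow to the right and rows downward; lengths in m; the calibration is good to about 2 mm. A picture is of the moment at which its call begins. camera_model takes no time and is no camera call.
- bot.finish_job(): hands the job in, once; it reports no verdict.
The state is a dict: "time": time; "q": joint angles; "joint_vel": joint speeds; "joint_torque": joint torques, N m; "tool_pos": TCP position; "tcp_rot": TCP orientation; "wrist_force": force on the tool from outside, world axes, zero at the start; "torque": the same for the moment, N m; "width": opening from 0.0 (shut) to 1.0 (fully open).
Only numpy, scipy, OpenCV 4.12 (cv2) and the standard library are available. Lean on these libraries where they do the work, as an engineer would, in place of code of your own. Each camera call takes 0.05 s, during which the arm holds its last target.

### The job

Swing the folded-down bail of the sample pot upright while the pot stands on the bench, then lift the pot by the bail and lower it, still held by the bail, all the way down into the tempering block whose bore it fits, and let go. Keep the pot upright throughout and leave the jar, the measuring spindle and the spatula where they are.

Things in the scene. Friction and masses are not known exactly. Their poses are not given: they have to be found in the camera images.
- pot: closed round steel sample pot with a flat lid, 68 mm diameter (lid 71 mm) and 70 mm tall, 0.27 to 0.47 kg, standing on the bench. Origin at the centre of its underside, z up, y along the bail's pivot axis. Two small ears at y = +-36 mm, 52 mm above the underside, carry the bail. The foot's edge is chamfered 3 mm.
- bail: wire bail (4 mm steel wire, 82 mm wide). Origin on its pivot axis, on the pot's axis, 52 mm above the pot's underside; y along the pivot axis; z points to the middle of the grip, 75 mm away. Stops 1.5 rad either side of upright; starts folded to the pot's +x side, nearly level, grip 35 mm off the wall. Light friction: stays within about 12 degrees of upright, else falls to the stop.
- bail_grip (a point): centre of the bail's grip, a black plastic roller 12 mm in diameter and 44 mm long that turns freely on the wire, its axis along the bail's y; 75 mm from the pivot axis.
- block_wide_seat (a point): centre of the bore's floor in the block that fits the pot: fixed aluminium block 120 x 120 mm, 45 mm tall, with a grey control strip (30 mm deep, 35 mm tall) on its -x side; round bore 73 mm in diameter, chamfered 3 mm, 30 mm deep; its floor is 15 mm above the bench. z up. The seated pot's underside lies on this point.
- block_narrow_seat (a point): centre of the bore's floor in the other tempering block, the same outside, but with a 50 mm bore that the pot does not fit; fixed; stays empty.
- jar: bystander: closed jar, 60 mm diameter, 75 mm tall; origin at the centre of its underside.
- spindle: bystander: steel measuring spindle standing on its 50 mm disc, 85 mm tall; origin at the centre of its underside.
- spatula: bystander: spatula about 170 mm long lying flat on the bench; origin at its underside, x along its length.

How it is judged:
By the outcome, as a careful person would: the job done as asked, in the order asked, and still so for the second after the job is handed in, with the robot touching nothing.
It also fails if it takes over 64 s, if anything falls off the work surface, if the arm or the gripper's body presses on something with over 40 N, if the wrist force passes 120 N, or if a joint passes its speed limit or range.

## Working session

There is one attempt and no reset: what is moved stays moved. The work goes in short steps, Python scripts to look and compute and a shell command to move; the robot and the scene stay as the last step left them, time stands still between calls to the robot, and variables do not carry over. Pictures are saved under pics/ and viewed, and the job is handed in when it is done.

```bash
ls; mkdir -p pics; python3 - <<'E'
from workcell import bot
import cv2
print(bot.read_state())
for n in("scene","top"):
    cv2.imwrite(f"pics/{n}0.png",bot.read_camera(n)[:,:,::-1]); print(n,bot.camera_model(n))
E
```

```text
pics
{'time': 0.0, 'q': array([-1.27991471e+00,  2.64743331e-01,  1.60536674e+00, -5.15038558e-06,
        1.27366822e+00, -3.69022346e-02]), 'joint_vel': array([ 0.00061396,  0.00049411, -0.00113504,  0.00102876, -0.00025861,
        0.00034949]), 'joint_torque': array([ 2.11604900e-03, -5.15109408e+01, -3.67313647e+01, -4.18812078e-06,
        1.27933591e-02,  1.75169464e-05]), 'tool_pos': array([ 0.21721255, -0.63873984,  0.40337212]), 'tcp_rot': array([-3.09735574e+00, -5.12228466e-01,  4.42176334e-04]), 'wrist_force': array([-0.81478626, -0.33537953, -0.10549388]), 'torque': array([-0.00478206, -0.00336115,  0.00540454]), 'width': 0.9994320034022145}
scene {'intrinsics': array([[356.17726101,   0.        , 255.31130142],
       [  0.        , 356.17726101, 192.33868657],
       [  0.        ,   0.        ,   1.        ]]), 'rvec': array([ 1.76314293,  1.31236394, -0.72302545]), 'tvec': array([-0.19031071, -0.21074516,  1.39141195])}
top {'intrinsics': array([[447.15724202,   0.        , 257.1973002 ],
       [  0.        , 447.15724202, 193.19783347],
       [  0.        ,   0.        ,   1.        ]]), 'rvec': array([ 2.1319428 , -2.17121377,  0.14503183]), 'tvec': array([0.01712955, 0.62286635, 0.98165074])}
```

View pics/scene0.png

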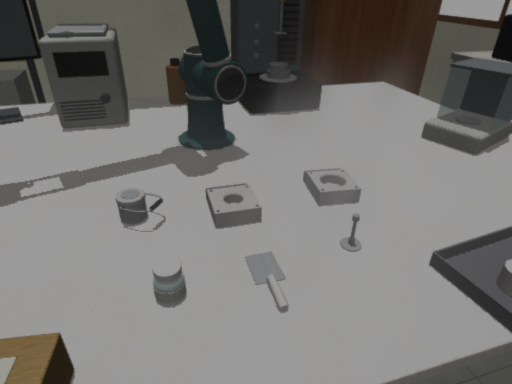

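View pics/top0.png

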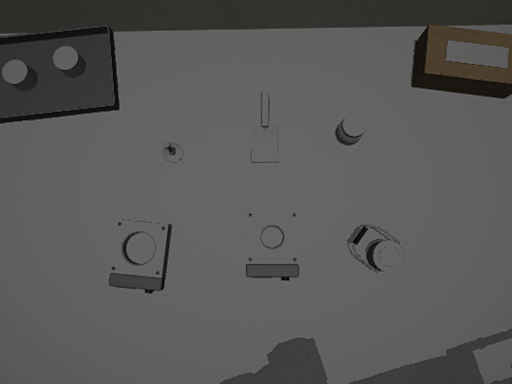

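The scene view shows the pot at about (132,205) with the bail and its black grip at (156,204). The narrow block is at (233,203) and the wide block at (331,184). In the top view the pot is at (386,256), the grip at (360,236), the wide bore at (139,248) and the narrow bore at (272,237). I'll zoom in for accurate points.

```bash
cat > h.py <<'E'
import numpy as np, cv2
from workcell import bot
def cam(n):
    m=bot.camera_model(n); return np.array(m["intrinsics"]),cv2.Rodrigues(np.array(m["rvec"]))[0],np.array(m["tvec"])
def ray(n,uv):
    K,R,t=cam(n); d=R.T@np.linalg.inv(K)@np.array([uv[0],uv[1],1.]); return -R.T@t,d
def onz(n,uv,z):
    c,d=ray(n,uv); return c+d*(z-c[2])/d[2]
def two(uvt,uvs):
    c1,d1=ray("top",uvt);c2,d2=ray("scene",uvs)
    s=np.linalg.lstsq(np.c_[d1,-d2],c2-c1,rcond=None)[0]
    a,b=c1+d1*s[0],c2+d2*s[1]; return (a+b)/2,np.linalg.norm(a-b)
def proj(n,p):
    K,R,t=cam(n); return cv2.projectPoints(np.atleast_2d(np.array(p,float)),cv2.Rodrigues(R)[0],t,K,None)[0].reshape(-1,2)
def crop(n,f,x0,y0,x1,y1,k,out,gain=1):
    i=cv2.imread(f)[y0:y1,x0:x1]; i=np.clip(i.astype(float)*gain,0,255).astype(np.uint8)
    cv2.imwrite(out,cv2.resize(i,None,fx=k,fy=k,interpolation=cv2.INTER_CUBIC))
E
python3 - <<'E'
from h import *
for n in("top","scene"): print(n,ray(n,(256,192))[0])
a=lambda *x:crop(*x)
crop("t","pics/top0.png",335,215,415,280,8,"pics/tp.png",1.7)
crop("t","pics/top0.png",100,205,180,300,6,"pics/tw.png",1.7)
crop("s","pics/scene0.png",105,180,175,230,9,"pics/sp.png",1.3)
crop("s","pics/scene0.png",295,155,370,210,9,"pics/sw.png",1.2)
for n,uv,z in (("top",(386,256),.07),("top",(360,236),.055),("top",(139,248),.045),("top",(272,237),.045),("top",(350,128),.05),("top",(172,152),0),("top",(265,130),0)): print(uv,onz(n,uv,z).round(4))
E
```

```text
top [0.48565159 0.00695802 1.05640343]
scene [ 1.29735721 -0.21458857  0.53616687]
(386, 256) [ 0.4758 -0.2729  0.07  ]
(360, 236) [ 0.5208 -0.2217  0.055 ]
(139, 248) [0.5033 0.2734 0.045 ]
(272, 237) [ 0.5225 -0.0258  0.045 ]
(350, 128) [ 0.7704 -0.2119  0.05  ]
(172, 152) [0.7329 0.2096 0.    ]
(265, 130) [ 0.7834 -0.0161  0.    ]
```

View pics/tp.png

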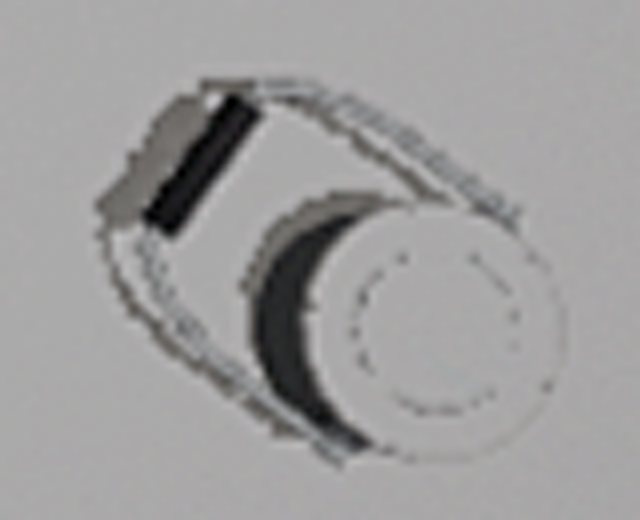

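View pics/tw.png

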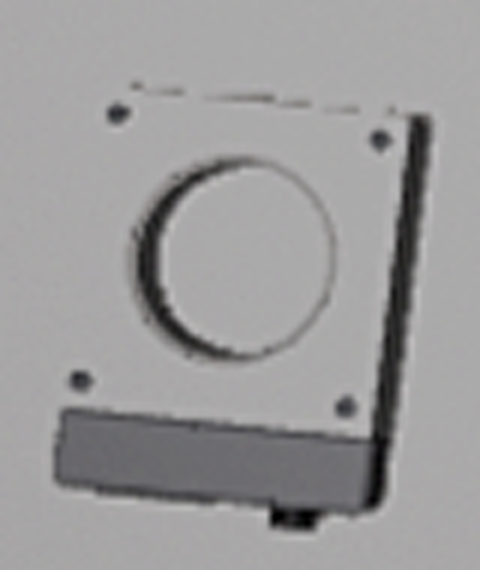

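View pics/sp.png

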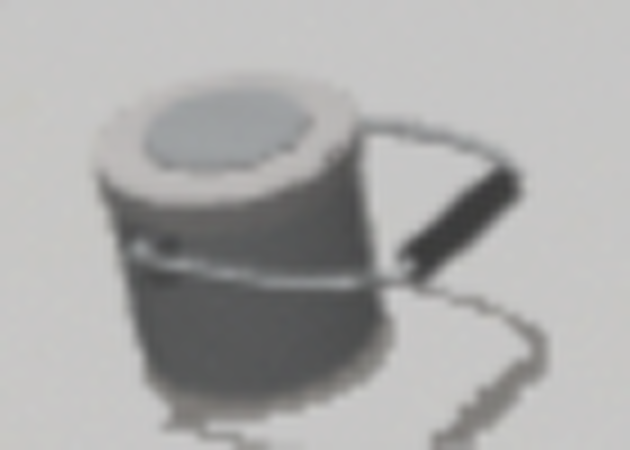

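View pics/sw.png

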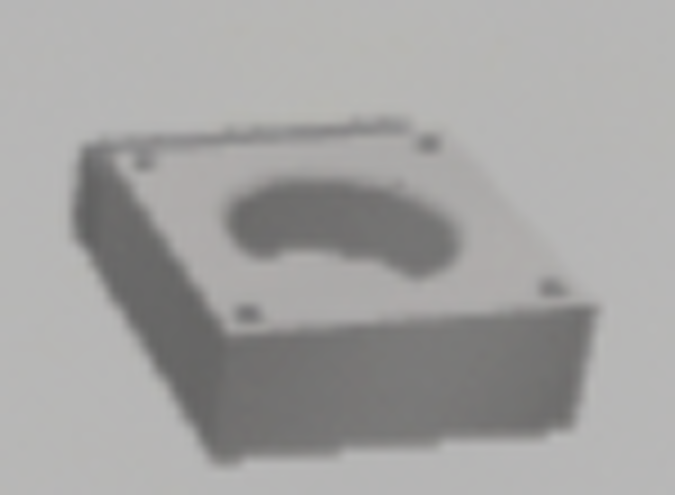

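The crops give these positions. Top view: lid centre (388.9,255.9), grip centre (359.9,235.2), wide bore rim centre (138.6,247.6) and four screw holes around it. Scene view: grip at about (155.8,204.2). Next I'll triangulate these.

```bash
cat >> h.py <<'E'
def up(cx,cy,x0,y0,k): return (x0+(cx+.5)/k-.5, y0+(cy+.5)/k-.5)
E
python3 - <<'E'
from h import *
T=lambda x,y:up(x,y,335,215,8); S=lambda x,y:up(x,y,105,180,9)
print("lid top",onz("top",T(435,330),.07))
# scene lid ellipse extents
lc=S((93+365)/2,(73+205)/2); print("lid scene",lc,onz("scene",lc,.07)); print(two(T(435,330),lc))
print("ends/centre grip",[two(*p) for p in ((T(246,102),S(512,180)),(T(160,228),S(408,265)),(T(203,165),S(461,222)))])
W=lambda x,y:up(x,y,100,205,6); V=lambda x,y:up(x,y,295,155,9)
print("bore top",onz("top",W(234,258),.045))
ht=[(117,113),(380,140),(80,380),(345,407)]
# scene order matched by projection
hp=[onz("top",W(*h),.045) for h in ht]; print(np.round(hp,4),np.mean(hp,0)); 
hs=[V(*h) for h in ((145,161),(428,143),(247,313),(552,288))]
print(proj("scene",hp).round(1)); print(np.round(hs,1)); sp=[onz("scene",h,.045) for h in hs]; print(np.round(sp,4),np.mean(sp,0))
st=bot.read_state(); print(cv2.Rodrigues(st["tcp_rot"])[0].round(4),st["tool_pos"])
E
```

```text
lid top [ 0.47604098 -0.27935252  0.07      ]
lid scene (130.0, 195.0) [ 0.48364905 -0.27921764  0.07      ]
(array([ 0.47603269, -0.28018595,  0.06576148]), np.float64(0.0007648877301970485))
ends/centre grip [(array([ 0.53993554, -0.21693038,  0.08173034]), np.float64(0.021954840487853566)), (array([ 0.50468118, -0.22581799,  0.0309309 ]), np.float64(0.023137345604056767)), (array([ 0.52254632, -0.22114651,  0.05676889]), np.float64(0.00024280846874594566))]
bore top [0.50429577 0.27439655 0.045     ]
[[0.5594 0.3195 0.045 ]
 [0.5474 0.2202 0.045 ]
 [0.4602 0.3309 0.045 ]
 [0.4485 0.2322 0.045 ]] [0.50390831 0.27569146 0.045     ]
[[356.1 186.4]
 [322.  189.1]
 [342.1 170.2]
 [310.7 172.4]]
[[310.7 172.4]
 [342.1 170.4]
 [322.  189.3]
 [355.9 186.6]]
[[0.4486 0.232  0.045 ]
 [0.4618 0.33   0.045 ]
 [0.5486 0.2197 0.045 ]
 [0.56   0.3186 0.045 ]] [0.50475534 0.27506764 0.045     ]
[[ 9.468e-01  3.219e-01 -6.000e-04]
 [ 3.219e-01 -9.468e-01  2.000e-03]
 [ 1.000e-04 -2.100e-03 -1.000e+00]] [ 0.21724637 -0.63875994  0.40346606]
```

```bash
python3 - <<'E'
from h import *
T=lambda x,y:up(x,y,335,215,8); S=lambda x,y:up(x,y,105,180,9)
print([two(*p) for p in ((T(246,102),S(408,265)),(T(160,228),S(512,180)))])
def nang(a,b,z):
    d=onz("top",T(*a),z)-onz("top",T(*b),z); return np.degrees(np.arctan2(d[0],-d[1]))%180
for a,b,z in (((230,92),(143,215),.057),((262,112),(178,240),.057),((515,215),(340,460),.052)): print(nang(a,b,z))
g=onz("top",T(203,165),.057); print(g, g-onz("top",T(435,330),.07))
def rows(dp,yaw):
    st=bot.read_state(); R=cv2.Rodrigues(st["tcp_rot"])[0]; print(R.T@np.array(dp)*100)
st=bot.read_state();R=cv2.Rodrigues(st["tcp_rot"])[0]
print(R.T@(np.array([.5225,-.2215,.33])-st["tool_pos"])*100)
E
```

```text
[(array([ 0.53976428, -0.23519409,  0.05605042]), np.float64(0.0017619235441765646)), (array([ 0.50545957, -0.2070853 ,  0.05778906]), np.float64(0.0023168672536998205))]
52.473654556923826
54.347556214964094
51.70866508540314
[ 0.52252348 -0.22121728  0.057     ] [ 0.0464825   0.05813524 -0.013     ]
[ 42.33295441 -29.6615486    7.41231938]
```

```bash
python3 -m jog '[[[0,3.5,-2.5,0.6,0,0,-0.18],[0.1,7,-5,1.2,0,0,-0.36],[0.2,10.5,-7.4,1.8,0,0,-0.54],[0.3,14.1,-9.9,2.4,0,0,-0.72],[0.4,17.6,-12.4,3,0,0,-0.9],[0.5,21.2,-14.8,3.7,0,0,-1.08],[0.5,24.7,-17.3,4.3,0,0,-1.25],[0.5,28.2,-19.8,4.9,0,0,-1.43],[0.5,31.7,-22.2,5.5,0,0,-1.61],[0.5,35.3,-24.7,6.2,0,0,-1.79],[0.5,38.8,-27.2,6.8,0,0,-1.97],[0.5,42.3,-29.7,7.4,0,0,-2.15]]]' 60; python3 -m jog '[[[0.5,0,0,0,0,0,0],[0.5,0,0,0,0,0,0],[0.5,0,0,0,0,0,0]]]'; python3 - <<'E'
from h import *
for n in("scene","top"): cv2.imwrite(f"pics/{n}1.png",bot.read_camera(n)[:,:,::-1])
st=bot.read_state();R=cv2.Rodrigues(st["tcp_rot"])[0]
print(st["time"],st["tool_pos"],st["q"].round(3),st["width"],R.round(4))
print(R.T@(np.array([.5225,-.2212,.212])-st["tool_pos"])*100)
crop("s","pics/scene1.png",80,100,240,220,5,"pics/s1.png",1.2)
E
```

```text
time: 1.6
tool_pos: [0.5226, -0.2203, 0.33]
tcp_rot: [-1.015, -2.973, -0.0]
wrist_force: [0.7, -0.5, 0.4]
width: 0.505
time: 1.98
tool_pos: [0.5217, -0.2225, 0.3307]
tcp_rot: [-1.026, -2.969, 0.0]
wrist_force: [-0.1, 0.1, 0.3]
width: 0.499
2.075 [ 0.52168467 -0.22260908  0.3308511 ] [-0.447  0.12   1.916 -0.     1.106 -1.352] 0.5047996677626859 [[-7.864e-01  6.177e-01  2.000e-04]
 [ 6.177e-01  7.864e-01 -2.000e-04]
 [-3.000e-04 -1.000e-04 -1.000e+00]]
[ 0.02599162  0.16212433 11.88509036]
```

View pics/s1.png

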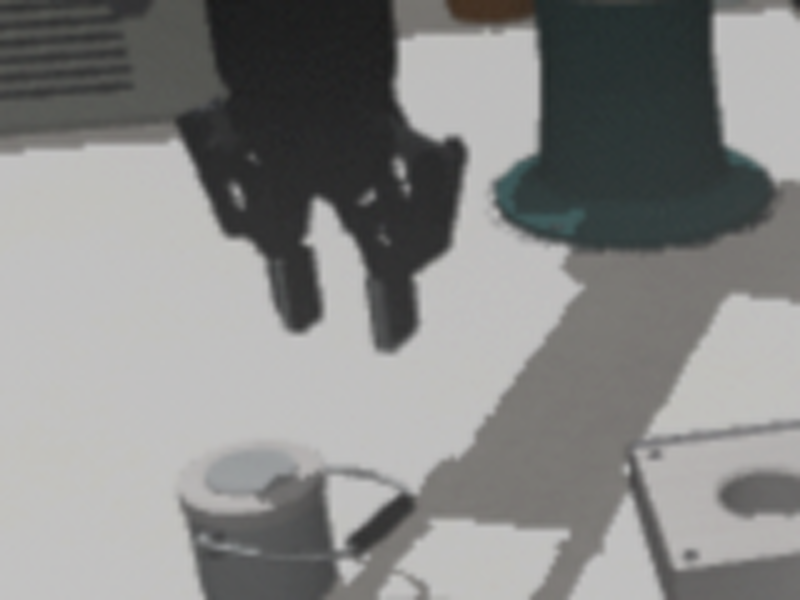

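View pics/top1.png

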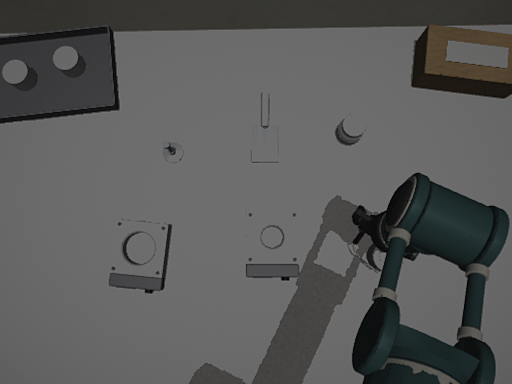

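The gripper is over the bail with its fingers spread along the pot's radial direction. The gap midpoint is near (345,340) in the crop, and the pot and grip below it haven't moved. I'll lower it.

```bash
python3 -m jog '[[[0.5,0,0.1,2,0,0,0],[0.5,0,0.1,4,0,0,0],[0.5,0,0.1,6,0,0,0],[0.5,0,0.1,7.5,0,0,0],[0.5,0,0.1,9,0,0,0],[0.5,0,0.1,10,0,0,0],[0.5,0,0.1,11,0,0,0],[0.5,0,0.1,11.7,0,0,0],[0.5,0,0.1,11.7,0,0,0],[0.5,0,0.1,11.7,0,0,0]]]' 60;python3 - <<'E'
from h import *
for n in("scene","top"): cv2.imwrite(f"pics/{n}2.png",bot.read_camera(n)[:,:,::-1])
st=bot.read_state();R=cv2.Rodrigues(st["tcp_rot"])[0]
print(st["time"],st["tool_pos"],st["wrist_force"])
crop("s","pics/scene2.png",105,140,185,230,6,"pics/s2.png",1.5)
crop("s","pics/top2.png",335,190,425,280,7,"pics/t2.png",1.7)
i=np.hstack([cv2.resize(cv2.imread("pics/s2.png"),(480,540)),cv2.resize(cv2.imread("pics/t2.png"),(320,320)).repeat(1,0) if 0 else cv2.copyMakeBorder(cv2.resize(cv2.imread("pics/t2.png"),(320,320)),0,220,0,0,0)]); cv2.imwrite("pics/c2.png",i)
E
```

```text
time: 3.32
tool_pos: [0.523, -0.221, 0.2141]
tcp_rot: [1.023, 2.969, -0.0]
wrist_force: [0.2, -0.1, 0.8]
width: 0.503
3.425 [ 0.52310521 -0.22102198  0.21428218] [ 0.71118897 -0.70706913  0.27193177]
```

View pics/c2.png

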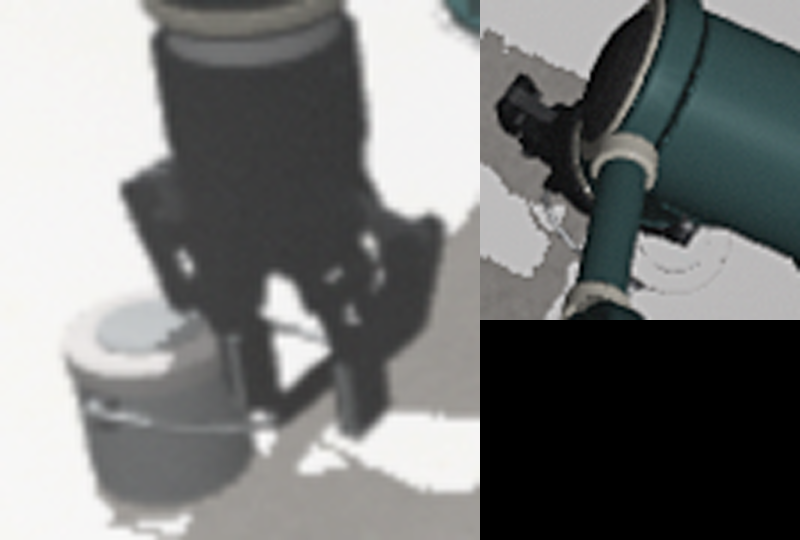

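The roller, at about (305,395) in the scene crop, lies between the two fingers, and the inner finger is clear of the wall. I'll close on it.

```bash
python3 -m jog '[[[0.7,0,0,0,0,0,0],[0.8,0,0,0,0,0,0],[0.9,0,0,0,0,0,0],[1,0,0,0,0,0,0],[1,0,0,0,0,0,0],[1,0,0,0,0,0,0]]]' 60;python3 - <<'E'
from h import *
for n in("scene",): cv2.imwrite(f"pics/{n}3.png",bot.read_camera(n)[:,:,::-1])
st=bot.read_state();R=cv2.Rodrigues(st["tcp_rot"])[0]
print(st["time"],st["tool_pos"],st["wrist_force"],st["torque"],st["width"])
crop("s","pics/scene3.png",105,140,185,230,6,"pics/s3.png",1.5)
E
```

```text
time: 4.18
tool_pos: [0.5229, -0.2209, 0.2137]
tcp_rot: [1.024, 2.97, 0.0]
wrist_force: [1.1, 0.5, 0.4]
width: 0.115
4.225 [ 0.52287796 -0.2208622   0.21371211] [0.97341679 0.53829308 0.41064489] [ 0.06008406 -0.13804749  0.02722517] 0.1143485105915399
```

View pics/s3.png

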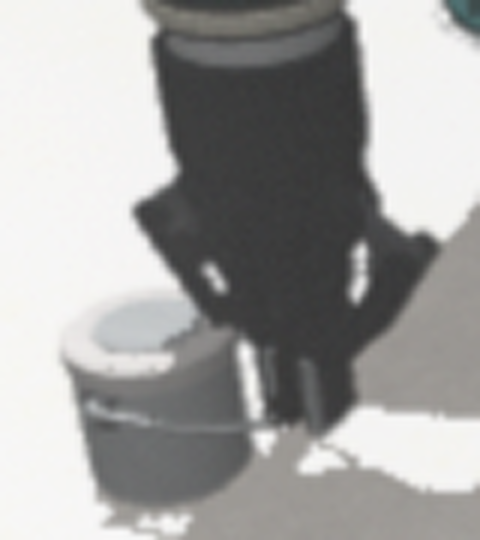

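```bash
python3 -m jog '[[[1,0,-0.12,-0.93,0,0,0],[1,0,-0.36,-1.83,0,0,0],[1,0,-0.71,-2.7,0,0,0],[1,0,-1.17,-3.52,0,0,0],[1,0,-1.72,-4.27,0,0,0],[1,0,-2.37,-4.95,0,0,0],[1,0,-2.37,-4.95,0,0,0]]]' 60;python3 - <<'E'
from h import *
for n in("scene",): cv2.imwrite(f"pics/{n}4.png",bot.read_camera(n)[:,:,::-1])
st=bot.read_state();R=cv2.Rodrigues(st["tcp_rot"])[0]
print(st["time"],st["tool_pos"],st["wrist_force"],st["torque"],st["width"])
crop("s","pics/scene4.png",105,120,195,230,6,"pics/s4.png",1.4)
E
```

```text
time: 5.1
tool_pos: [0.5079, -0.2401, 0.2638]
tcp_rot: [1.025, 2.969, -0.0]
wrist_force: [-1.1, 0.0, -0.2]
width: 0.119
5.15 [ 0.50798403 -0.23979239  0.26336947] [-0.7675693   0.90194733 -0.40032324] [0.09010876 0.14343633 0.00455807] 0.11690666684471566
```

View pics/s4.png

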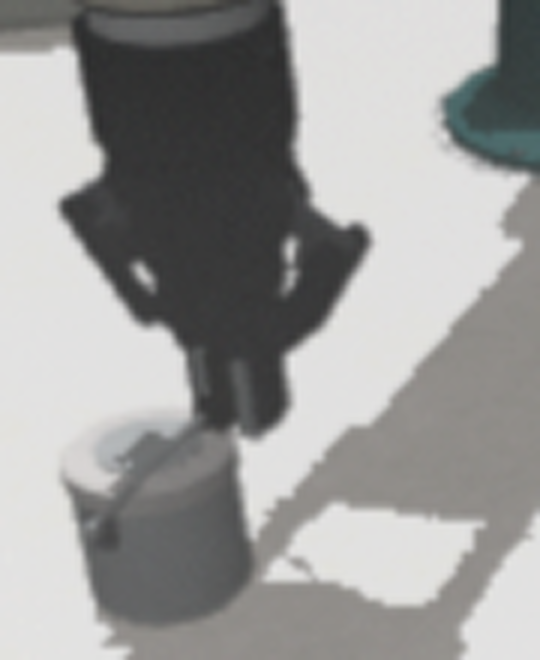

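The bail has swung about halfway up with the pot still flat on the bench (base near (175,620) in the crop), and the wrist forces are under 1.5 N. I'll continue the arc.

```bash
python3 -m jog '[[[1,0,-0.72,-0.6,0,0,0],[1,0,-1.51,-1.1,0,0,0],[1,0,-2.36,-1.5,0,0,0],[1,0,-3.26,-1.79,0,0,0],[1,0,-4.17,-1.96,0,0,0],[1,0,-5.11,-2.02,0,0,0],[1,0,-5.11,-2.02,0,0,0],[1,0,-5.11,-2.02,0,0,0]]]' 60;python3 - <<'E'
from h import *
for n in("scene","top"): cv2.imwrite(f"pics/{n}5.png",bot.read_camera(n)[:,:,::-1])
st=bot.read_state();R=cv2.Rodrigues(st["tcp_rot"])[0]
print(st["time"],st["tool_pos"],st["wrist_force"],st["torque"],st["width"],R.round(3),st["q"])
crop("s","pics/scene5.png",85,100,195,230,5,"pics/s5.png",1.4)
E
```

```text
time: 6.15
tool_pos: [0.4766, -0.2798, 0.2832]
tcp_rot: [-1.024, -2.97, -0.0]
wrist_force: [0.3, -0.3, -1.9]
width: 0.12
6.25 [ 0.4767957  -0.27962919  0.28325544] [-0.33160512  0.22535823 -2.6114633 ] [-0.01348806  0.06649208  0.03376835] 0.1171244614815944 [[-0.788  0.616 -0.   ]
 [ 0.616  0.788  0.   ]
 [ 0.     0.    -1.   ]] [-5.75519521e-01  1.42457353e-01  1.98649083e+00  1.50846015e-04
  1.01286607e+00 -1.48276766e+00]
```

View pics/s5.png

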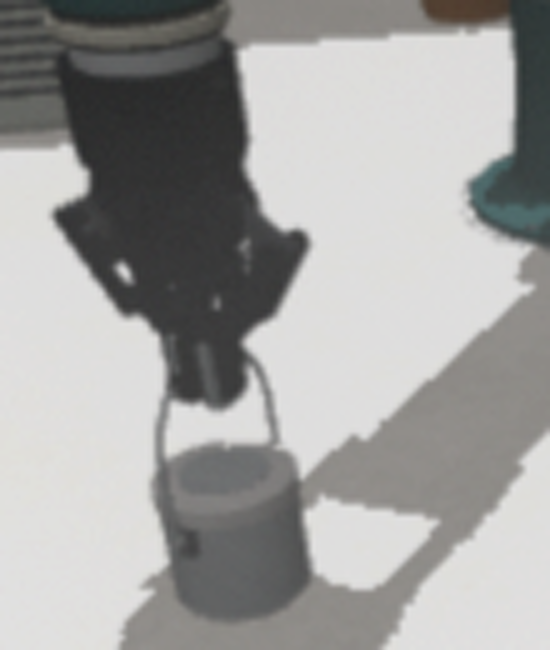

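The bail is upright over the pot, with the roller in the fingers near (210,375) in the crop. The TCP is over the lid centre and the pot is still on the bench. Next is the lift.

```bash
python3 -m jog '[[[1,0,0,-0.3,0,0,0],[1,0,0,-0.8,0,0,0],[1,0,0,-1.5,0,0,0],[1,0,0,-2.4,0,0,0],[1,0,0,-3.4,0,0,0],[1,0,0,-4.4,0,0,0],[1,0,0,-5.4,0,0,0],[1,0,0,-6.4,0,0,0],[1,0,0,-7.3,0,0,0],[1,0,0,-8,0,0,0],[1,0,0,-8.4,0,0,0],[1,0,0,-8.5,0,0,0]]]' 80;python3 - <<'E'
from h import *
for n in("scene","top"): cv2.imwrite(f"pics/{n}6.png",bot.read_camera(n)[:,:,::-1])
st=bot.read_state();R=cv2.Rodrigues(st["tcp_rot"])[0]
print(st["time"],st["tool_pos"],st["wrist_force"],st["torque"],st["width"])
crop("s","pics/scene6.png",75,80,195,230,4,"pics/s6.png",1.4)
print(R.T@(np.array([.5045,.275,st["tool_pos"][2]])-st["tool_pos"])*100)
E
```

```text
time: 7.75
tool_pos: [0.4767, -0.2798, 0.3685]
tcp_rot: [1.024, 2.97, -0.0]
wrist_force: [0.5, -0.9, -3.8]
width: 0.108
7.85 [ 0.4766491  -0.27978479  0.3682069 ] [-0.21393     0.03255871 -5.17951467] [-0.04636337 -0.01625184 -0.01090786] 0.10749327702546918
[3.19898266e+01 4.54122150e+01 9.72682863e-03]
```

View pics/s6.png

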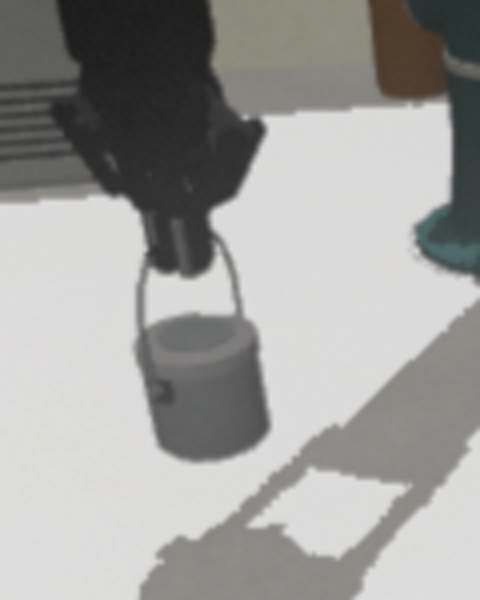

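The pot hangs free and level, with a vertical force change of about -5 N. Now I'll carry it across to the wide bore.

```bash
python3 -m jog '[[[1,0.32,0.45,0,0,0,0],[1,0.96,1.36,0,0,0,0],[1,1.92,2.72,0,0,0,0],[1,3.2,4.54,0,0,0,0],[1,4.8,6.81,0,0,0,0],[1,6.4,9.08,0,0,0,0],[1,8,11.35,0,0,0,0],[1,9.6,13.62,0,0,0,0],[1,11.2,15.89,0,0,0,0],[1,12.8,18.16,0,0,0,0],[1,14.4,20.43,0,0,0,0],[1,16,22.7,0,0,0,0]]]' 80
python3 -m jog '[[[1,1.6,2.27,0,0,0,0],[1,3.2,4.54,0,0,0,0],[1,4.8,6.81,0,0,0,0],[1,6.4,9.08,0,0,0,0],[1,8,11.35,0,0,0,0],[1,9.6,13.62,0,0,0,0],[1,11.2,15.89,0,0,0,0],[1,12.8,18.16,0,0,0,0],[1,14.08,19.98,0,0,0,0],[1,15.04,21.34,0,0,0,0],[1,15.68,22.25,0,0,0,0],[1,16,22.7,0,0,0,0]]]'
python3 -m jog '[[[1,0,0,0,0,0,0],[1,0,0,0,0,0,0],[1,0,0,0,0,0,0],[1,0,0,0,0,0,0],[1,0,0,0,0,0,0],[1,0,0,0,0,0,0]]]'
python3 - <<'E'
from h import *
for n in("scene","top"): cv2.imwrite(f"pics/{n}7.png",bot.read_camera(n)[:,:,::-1])
st=bot.read_state();R=cv2.Rodrigues(st["tcp_rot"])[0]
print(st["time"],st["tool_pos"],st["wrist_force"],st["torque"],st["width"])
crop("s","pics/scene7.png",280,60,400,210,4,"pics/s7.png",1.3)
print(R.T@(np.array([.5045,.275,st["tool_pos"][2]])-st["tool_pos"])*100)
E
```

```text
time: 9.35
tool_pos: [0.49, -0.0005, 0.3685]
tcp_rot: [-1.023, -2.97, -0.001]
wrist_force: [-0.9, 0.9, -4.0]
width: 0.11
time: 10.85
tool_pos: [0.5044, 0.2753, 0.3683]
tcp_rot: [-1.023, -2.97, 0.001]
wrist_force: [1.1, 0.6, -4.5]
width: 0.105
time: 11.6
tool_pos: [0.5044, 0.2749, 0.3684]
tcp_rot: [1.024, 2.97, 0.0]
wrist_force: [-0.2, 0.2, -5.3]
width: 0.108
11.7 [0.50436207 0.2749428  0.36843728] [-0.49920948 -0.21882525 -4.67349132] [0.02169683 0.00128318 0.00658771] 0.10558388613566032
[-7.33996361e-03  1.30038352e-02  1.17217741e-06]
```

View pics/s7.png

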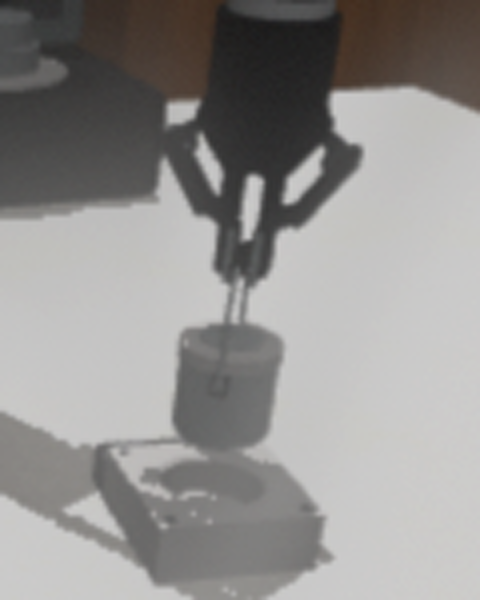

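View pics/top7.png

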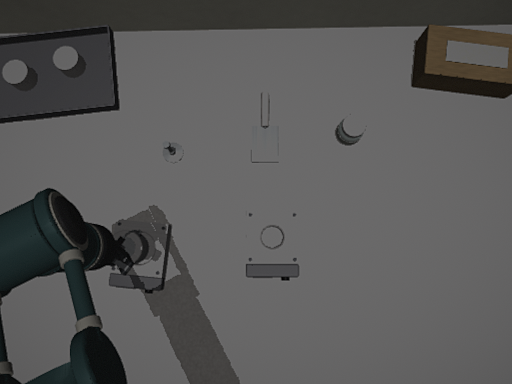

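```bash
python3 - <<'E'
from h import *
th=np.linspace(0,2*np.pi,200)
c=np.array([.5045,.275]); z0=.3684-.155-.127-.0015
for r,z in ((.0355,.07),(.034,.004),(.034,.02),(.031,0)):
    P=np.c_[c[0]+r*np.cos(th),c[1]+r*np.sin(th),np.full(200,z0+z)]
    p=((proj("scene",P)+.5-[280,60])*4); print(r,z,p.min(0).round(1),p.max(0).round(1))
i=cv2.imread("pics/s7.png")
for y in (345,370,400,420,435): 
    g=cv2.cvtColor(i,cv2.COLOR_BGR2GRAY)[y].astype(float); d=np.gradient(cv2.GaussianBlur(g[None],(9,1),0)[0]); print(y,150+d[150:200].argmin(),250+d[250:310].argmax())
E
```

```text
0.0355 0.07 [180.1 318. ] [286.  359.3]
0.034 0.004 [171.3 403.7] [269.1 447. ]
0.034 0.02 [173.9 383.7] [272.6 426.1]
0.031 0 [174.9 410.5] [263.9 450.1]
345 178 283
370 177 278
400 174 274
420 172 270
435 178 266
```

The scene edges agree with the projected pot outline to about 1 mm, so the pot hangs over the bore. I'll lower it.

```bash
python3 -m jog '[[[1,0,0,0.4,0,0,0],[1,0,0,1,0,0,0],[1,0,0,1.7,0,0,0],[1,0,0,2.4,0,0,0],[1,0,0,3,0,0,0],[1,0,0,3.5,0,0,0],[1,0,0,3.9,0,0,0],[1,0,0,4.3,0,0,0],[1,0,0,4.7,0,0,0],[1,0,0,5.1,0,0,0],[1,0,0,5.1,0,0,0],[1,0,0,5.1,0,0,0]]]'
python3 - <<'E'
from h import *
for n in("scene","top"): cv2.imwrite(f"pics/{n}8.png",bot.read_camera(n)[:,:,::-1])
st=bot.read_state()
print(st["time"],st["tool_pos"],st["wrist_force"],st["torque"],st["width"])
crop("s","pics/scene8.png",280,60,400,210,4,"pics/s8.png",1.3)
E
```

```text
time: 13.2
tool_pos: [0.5044, 0.275, 0.3175]
tcp_rot: [1.024, 2.97, 0.0]
wrist_force: [-0.2, -0.4, -4.6]
width: 0.107
13.3 [0.50448799 0.27498794 0.31764658] [ 0.82708036 -0.94913524 -5.15019219] [ 0.01949764 -0.01679888 -0.00047691] 0.10836581489101867
```

View pics/s8.png

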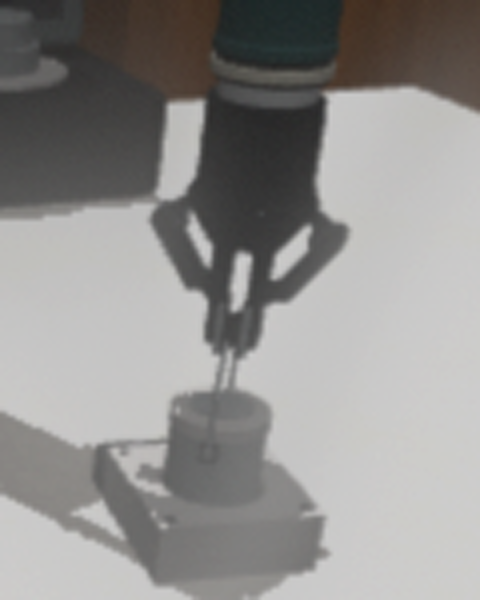

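The pot has entered the bore by about 10 mm with its full weight still on the bail (-5 N), so there is no jam. I'll lower it the remaining ~2 cm slowly.

```bash
python3 -m jog '[[[1,0,0,0.3,0,0,0],[1,0,0,0.6,0,0,0],[1,0,0,0.9,0,0,0],[1,0,0,1.2,0,0,0],[1,0,0,1.5,0,0,0],[1,0,0,1.7,0,0,0],[1,0,0,1.7,0,0,0]]]'
python3 -m jog '[[[1,0,0,0.1,0,0,0],[1,0,0,0.2,0,0,0],[1,0,0,0.25,0,0,0],[1,0,0,0.25,0,0,0]]]'
python3 - <<'E'
from h import *
for n in("scene","top"): cv2.imwrite(f"pics/{n}9.png",bot.read_camera(n)[:,:,::-1])
st=bot.read_state()
print(st["time"],st["tool_pos"],st["wrist_force"],st["torque"],st["width"])
crop("s","pics/scene9.png",280,60,400,210,4,"pics/s9.png",1.3)
E
```

```text
time: 14.18
tool_pos: [0.5043, 0.2749, 0.3001]
tcp_rot: [-1.024, -2.97, 0.0]
wrist_force: [0.9, -1.1, -3.8]
width: 0.106
time: 14.68
tool_pos: [0.5045, 0.2751, 0.2983]
tcp_rot: [1.024, 2.97, 0.001]
wrist_force: [-1.1, 0.5, -1.5]
width: 0.107
14.775 [0.50452717 0.27510477 0.29832635] [-0.8005606   0.01042944 -1.48013335] [0.054263   0.01905879 0.0048071 ] 0.10856901225368146
```

View pics/s9.png

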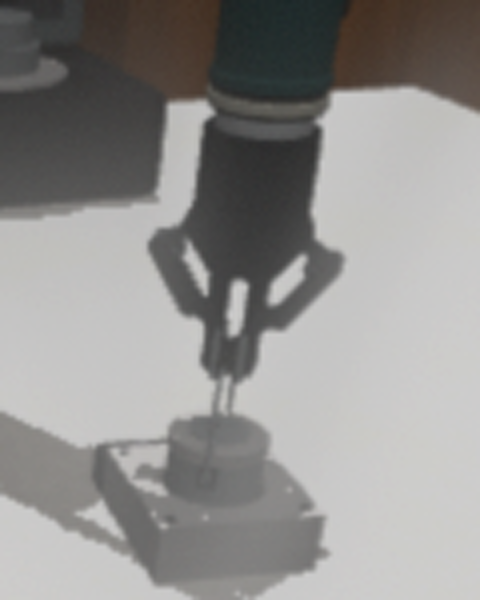

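The load on the bail dropped to 1.5 N at the expected seat height, so the pot has touched the floor. I'll go 1 mm more, then release and retreat straight up.

```bash
python3 -m jog '[[[1,0,0,0.1,0,0,0],[1,0,0,0.1,0,0,0],[1,0,0,0.1,0,0,0]]]'
python3 -m jog '[[[0.85,0,0,0,0,0,0],[0.8,0,0,0,0,0,0],[0.7,0,0,0,0,0,0],[0.6,0,0,0,0,0,0],[0.5,0,0,0,0,0,0],[0.5,0,0,0,0,0,0],[0.5,0,0,0,0,0,0]]]'
python3 - <<'E'
from h import *
cv2.imwrite("pics/scene10.png",bot.read_camera("scene")[:,:,::-1])
st=bot.read_state()
print(st["time"],st["tool_pos"],st["wrist_force"],st["torque"],st["width"])
crop("s","pics/scene10.png",280,60,400,210,4,"pics/s10.png",1.3)
E
```

```text
time: 15.15
tool_pos: [0.5048, 0.2754, 0.2982]
tcp_rot: [1.023, 2.969, 0.003]
wrist_force: [-1.9, 1.3, 6.4]
width: 0.108
time: 16.02
tool_pos: [0.5044, 0.275, 0.2969]
tcp_rot: [-1.024, -2.97, 0.0]
wrist_force: [-0.1, -0.3, -0.4]
width: 0.501
16.075 [0.50436617 0.27493667 0.29688696] [0.22857409 0.30481247 0.46819776] [-0.02340559 -0.01928633  0.05942288] 0.5012408032706414
```

View pics/s10.png

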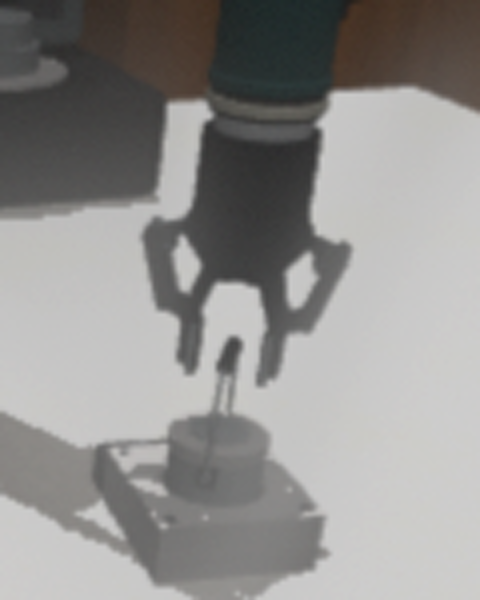

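The fingers are clear and the bail stands upright on its own, with the grip near (230,355). I'll retreat straight up and check.

```bash
python3 -m jog '[[[0.5,0,0,-0.8,0,0,0],[0.5,0,0,-2,0,0,0],[0.5,0,0,-3.5,0,0,0],[0.5,0,0,-5,0,0,0],[0.5,0,0,-6.5,0,0,0],[0.5,0,0,-8,0,0,0],[0.5,0,0,-9.5,0,0,0],[0.5,0,0,-11,0,0,0],[0.5,0,0,-12,0,0,0],[0.5,0,0,-12,0,0,0]]]'
python3 - <<'E'
from h import *
for n in("scene","top"): cv2.imwrite(f"pics/{n}11.png",bot.read_camera(n)[:,:,::-1])
st=bot.read_state()
print(st["time"],st["tool_pos"],st["wrist_force"],st["width"])
crop("s","pics/scene11.png",280,60,400,210,4,"pics/s11.png",1.3)
th=np.linspace(0,2*np.pi,200)
for z0 in (.015,.02,.03):
    P=np.c_[.5045+.0355*np.cos(th),.275+.0355*np.sin(th),np.full(200,z0+.07)]
    p=((proj("scene",P)+.5-[280,60])*4); print(z0,p.min(0).round(1),p.max(0).round(1))
a=cv2.imread("pics/top0.png").astype(int);b=cv2.imread("pics/top11.png").astype(int)
for r in ((240,85,290,170),(330,105,375,150),(155,135,190,168)): print(abs(a-b)[r[1]:r[3],r[0]:r[2]].max(), abs(a-b)[r[1]:r[3],r[0]:r[2]].mean())
E
```

```text
time: 17.32
tool_pos: [0.5046, 0.2751, 0.4181]
tcp_rot: [1.023, 2.969, 0.002]
wrist_force: [-0.3, 0.6, 0.3]
width: 0.501
17.425 [0.50425573 0.27487054 0.41648431] [ 0.49748634  0.42193287 -0.01215334] 0.502132172956746
0.015 [168.5 407.7] [270.5 453. ]
0.02 [169.3 401.5] [271.5 446.6]
0.03 [170.9 389. ] [273.7 433.5]
7 4.012627450980392
6 3.765432098765432
6 3.8897546897546897
```

View pics/s11.png

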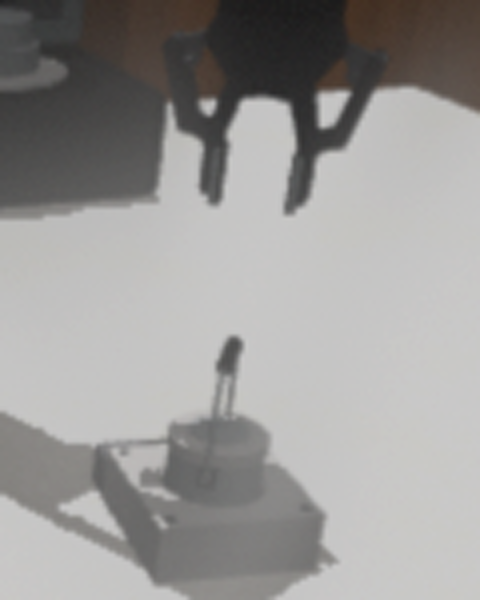

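View pics/scene11.png

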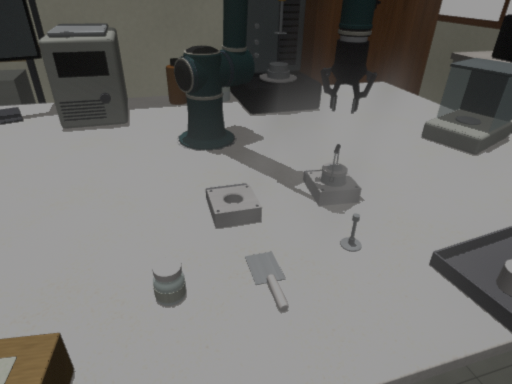

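The lid spans columns 168–270 in the crop. That matches the fully seated prediction of 168.5–270.5, with the lid top within about a pixel. The bystanders show no change. I'll hand in.

```bash
python3 -c "
from workcell import bot
print(bot.finish_job())"
```

```text
the job is handed in; nothing more can be done
None
```

The pot is seated in the wide-bore tempering block with its bail upright, and I handed the job in at about 17.4 s of the 64 s allowed. I gripped the bail's roller, swung it upright in an arc with the pot standing on the bench, and lifted the pot by the bail. I carried it over the wide bore, lowered it in, let go and backed straight up.

**Seating:** the load on the bail went from about 5 N to 1.5 N at the expected seat height, and the last 1 mm of lowering gave a 6.4 N push back. In the final picture, the lid's width and position match a fully seated pot. Its top edge reads about 1 to 1.5 mm low, and the same offset showed before lowering, so I put it down to edge reading.

**Other objects:** the top-view areas around the jar, spindle and spatula are unchanged apart from a small, even brightness shift. The bail stayed upright on its own and the gripper was about 12 cm clear. No check failed.

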